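Pack the cooled candles in reverse order

ROBOT

A 6-joint arm with a two-finger parallel gripper is mounted at the origin on the work surface. World frame = base frame: x ahead of the robot, y to its left, z up, the work surface at z = 0. Lengths are in mm, angles in rad, forces in N, time in s.
With the tool pointing down it reaches from about 375 to 825 mm from the base axis. Payload 5.5 kg.
Tool frame: the origin (TCP) lies midway between the tips of the shut fingers; the grasp point (between the pads) lies grip_point_offset behind it (grip_point_offset is the distance from the TCP to the grasp point, in mm); z points along the fingers, y is the line along which they close (so a half turn about z gives the same grasp; the last joint's range is limited). The gripper opens to 85 mm and grips with 20 to 120 N. Pads are 22 mm wide; open, the fingers measure 114 mm over their backs; the gripper's body (76 mm by 85 mm) begins 54 mm behind the grasp point. The pads swing forward as they close: fully open they stand 13 mm farther back than shut.
Start: joints at [-1.174, 0.314, -0.047, 1.21, 0, 1.571], TCP at [231.878, -553.378, 231.299] pointing down, gripper open.
Joint ranges: [-2.67, 2.67], [-0.69, 1.73], [-1.03, 1.25], [-2.08, 2.16], [-1.42, 1.45], [-3.14, 3.14]. Speed limits (rad/s): [2.39, 2.39, 3.01, 3.14, 3.14, 3.14].

INTERFACE

Orientations are given as a rotation vector (axis times angle).
In Python, from cell import sense, grab_frame, camera_model, sign_off, grip_point_offset gives the robot as it stands.
- The arm moves only by the tool step_arm, never from a script. Its argument "commands" is one flat list of numbers, 5 for each row, row after row: the shift along the tool's x, y, z in m, then the turn about the tool's z in degrees, then the gripper's target within -1 to 1 (shut at 1, half-way at 0, fully open at -1). In form: [x, y, z, turn, grip, x, y, z, turn, grip, ...]. A call has 1 to 20 rows; each row shifts and turns the commanded pose from where the row before left it, along the tool's axes as they then stand; what a row does not reach is not made up. A row lasts 1/12 s, in which the tool goes at most 41.7 mm and 7.16 degrees, less where a joint would pass 70% of its speed; a pose out of reach is approached as far as the arm can. A call with a gripper value outside its range is refused whole. The fingers move at their own pace and stop on an object; "newtons" is the grip in N (left out, the last holds). Time passes only in rows, so rows that do not move let the fingers close. It gives the time, the measured TCP pose, the force, the opening and the grip force at its end, in the units of the state.
- sense(): the state, without advancing time (a new reading comes with each control period).
- grab_frame(name): name is "side" or "top"; returns the picture (400x640x3 uint8, blue, green, red); there is no depth.
- camera_model(name): a dict with "intrinsics" (3x3 intrinsics, pixels), "dist_coeffs" ([k1, k2, p1, p2, k3] as OpenCV has them; the pictures are not rectified), "R" (3x3) and "t" (3): a world point X has camera coordinates R X + t. Camera axes: x right, y down, z forward; pixel columns grow to the right and rows downward; lengths in mm; the calibration is good to about 2 mm. A picture is of the moment at which its call begins. camera_model takes no time and is no camera call.
- sign_off(): hands the job in; it is judged then, once.
The state is a dict: "clock": time; "q": joint angles; "qvel": joint speeds; "effort": joint torques, N m; "tool_pos": TCP position; "tcp_rot": TCP orientation; "wrist_force": force on the tool from outside, world axes, zero at the start; "torque": the same for the moment, N m; "grip_width": opening from 0.0 (shut) to 1.0 (fully open); "finger_force": force on a finger pad.
Only numpy, scipy, OpenCV 4.12 (cv2) and the standard library are available. Lean on these libraries where they do the work, as an engineer would, in place of code of your own. Each camera call takes 0.05 s, during which the arm holds its last target. There are 200 camera calls.

TASK

Move the four cooled candles from the steel cooling rack into the wooden packing tray, one to a compartment and in reverse order: the candle nearest the rack's handle goes into the compartment farthest from the tray's handle, the next one beside it, and so on, until the candle farthest from the rack's handle stands in the compartment nearest the tray's handle. Stand each upright on the tray's floor, set it down gently without dropping it, let go of it, and leave the kettle and the tin where they are.

Things in the scene. Friction and masses are not known exactly. Their poses are not given: they have to be found in the camera images.
- cooling_rack: Fixed dark steel rack with slats, 330 x 80 mm, top 14 mm high, on the robot's left or right. Origin: centre of its underside; x along the row, z up. Its only handle, a bright steel bow 50 mm wide, sticks out 44 mm at its -x end. Four places on the centre line at x = -117, -39, +39, +117 mm, one base plate fixed at each.
- packing_tray: Fixed wooden tray, 320 x 80 mm; rim and dividers 26 mm high, 8 mm thick; floor 8 mm above the table. Origin: centre of its underside; x along the row, z up. Its only handle, a wooden bow, sticks out 42 mm at its -x end. Four compartments, 70 mm (x) by 64 mm (y) inside, centred at x = -117, -39, +39, +117 mm, y = 0; empty at the start. It lies on the other side from the rack.
- candle_round: Loose ivory wax candle, round pillar, 46 mm diameter, 95 mm tall, plus a short wick 9 mm high that offers no resistance; about 142 g (varies by a quarter). Origin: centre of its underside, z up. Stands at the start on the base plate of the same outline, 22 mm above the table.
- candle_square: Loose ivory wax candle, square pillar, 44 x 44 mm, 72 mm tall; x and y axes square to its flat sides, plus a short wick 9 mm high that offers no resistance; about 125 g (varies by a quarter). Origin: centre of its underside, z up. Stands at the start on the base plate of the same outline, 22 mm above the table.
- candle_hexagon: Loose ivory wax candle, six-sided pillar, 44 mm across flats, about 51 mm across corners, 60 mm tall; its y axis is square to a pair of flats, its x axis points at a corner, plus a short wick 9 mm high that offers no resistance; about 90 g (varies by a quarter). Origin: centre of its underside, z up. Stands at the start on the base plate of the same outline, 22 mm above the table.
- candle_clover: Loose ivory wax candle, pillar with a four-leaf-clover outline, 52 mm over two facing lobes (lobe radius 13.5 mm), 82 mm tall; x and y axes point through the lobes, plus a short wick 9 mm high that offers no resistance; about 115 g (varies by a quarter). Origin: centre of its underside, z up. Stands at the start on the base plate of the same outline, 22 mm above the table.
- plate_round: Aluminium base plate, round, 60 mm diameter, 8 mm thick, fixed on the cooling rack at one of its four places; the round candle stands on it at the start. It stays there and so shows where in the row its candle stood. Origin: centre of its underside, z up.
- plate_square: Aluminium base plate, square, 58 mm, 8 mm thick, fixed on the cooling rack at one of its four places; the square candle stands on it at the start. It stays there and so shows where in the row its candle stood. Origin: centre of its underside, z up.
- plate_hexagon: Aluminium base plate, six-sided, 57 mm across flats, 8 mm thick, fixed on the cooling rack at one of its four places; the hexagon candle stands on it at the start. It stays there and so shows where in the row its candle stood. Origin: centre of its underside, z up.
- plate_clover: Aluminium base plate, clover-shaped, 64 mm over lobes, 8 mm thick, fixed on the cooling rack at one of its four places; the clover candle stands on it at the start. It stays there and so shows where in the row its candle stood. Origin: centre of its underside, z up.
- kettle: Bystander: aluminium pouring kettle, 140 mm diameter, 140 mm high over its black handle, right of the work; its spout, 115 mm from the axis, points away from the work. Origin: centre of its underside.
- dye_tin: Bystander: closed green tin, 76 mm diameter, 65 mm high, left of the work. Origin: centre of its underside.
Not all that is in view belongs to the job. What is shaped like the candle_hexagon but black or turquoise is not meant.

How it is judged (in metres and radians):
At the end, for the whole second after the job is handed in: Each candle stands upright (0.08 rad) on the tray floor (4 mm), within 15 mm of the centre of its compartment both ways; the order from the tray's handle is the reverse of that of their base plates from the rack's handle; all released and at rest (((x of plate_round in the frame of cooling_rack between -0.137 and -0.097 m and x of candle_round in the frame of packing_tray between 0.102 and 0.132 m) or (x of plate_round in the frame of cooling_rack between -0.059 and -0.019 m and x of candle_round in the frame of packing_tray between 0.024 and 0.054 m) or (x of plate_round in the frame of cooling_rack between 0.019 and 0.059 m and x of candle_round in the frame of packing_tray between -0.054 and -0.024 m) or (x of plate_round in the frame of cooling_rack between 0.097 and 0.137 m and x of candle_round in the frame of packing_tray between -0.132 and -0.102 m)) and y of candle_round in the frame of packing_tray between -0.015 and 0.015 m and z of candle_round in the frame of packing_tray between 0.004 and 0.012 m and angle between each of candle_round, candle_square, candle_hexagon, candle_clover's own z axis and vertical below 0.08 rad and linear speed of each of candle_round, candle_square, candle_hexagon, candle_clover below 0.02 m/s and angular speed of each of candle_round, candle_square, candle_hexagon, candle_clover below 0.2 rad/s and contact force between the fingers and candle_round below 0.1 N and ((x of plate_square in the frame of cooling_rack between -0.137 and -0.097 m and x of candle_square in the frame of packing_tray between 0.102 and 0.132 m) or (x of plate_square in the frame of cooling_rack between -0.059 and -0.019 m and x of candle_square in the frame of packing_tray between 0.024 and 0.054 m) or (x of plate_square in the frame of cooling_rack between 0.019 and 0.059 m and x of candle_square in the frame of packing_tray between -0.054 and -0.024 m) or (x of plate_square in the frame of cooling_rack between 0.097 and 0.137 m and x of candle_square in the frame of packing_tray between -0.132 and -0.102 m)) and y of candle_square in the frame of packing_tray between -0.015 and 0.015 m and z of candle_square in the frame of packing_tray between 0.004 and 0.012 m and contact force between the fingers and candle_square below 0.1 N and ((x of plate_hexagon in the frame of cooling_rack between -0.137 and -0.097 m and x of candle_hexagon in the frame of packing_tray between 0.102 and 0.132 m) or (x of plate_hexagon in the frame of cooling_rack between -0.059 and -0.019 m and x of candle_hexagon in the frame of packing_tray between 0.024 and 0.054 m) or (x of plate_hexagon in the frame of cooling_rack between 0.019 and 0.059 m and x of candle_hexagon in the frame of packing_tray between -0.054 and -0.024 m) or (x of plate_hexagon in the frame of cooling_rack between 0.097 and 0.137 m and x of candle_hexagon in the frame of packing_tray between -0.132 and -0.102 m)) and y of candle_hexagon in the frame of packing_tray between -0.015 and 0.015 m and z of candle_hexagon in the frame of packing_tray between 0.004 and 0.012 m and contact force between the fingers and candle_hexagon below 0.1 N and ((x of plate_clover in the frame of cooling_rack between -0.137 and -0.097 m and x of candle_clover in the frame of packing_tray between 0.102 and 0.132 m) or (x of plate_clover in the frame of cooling_rack between -0.059 and -0.019 m and x of candle_clover in the frame of packing_tray between 0.024 and 0.054 m) or (x of plate_clover in the frame of cooling_rack between 0.019 and 0.059 m and x of candle_clover in the frame of packing_tray between -0.054 and -0.024 m) or (x of plate_clover in the frame of cooling_rack between 0.097 and 0.137 m and x of candle_clover in the frame of packing_tray between -0.132 and -0.102 m)) and y of candle_clover in the frame of packing_tray between -0.015 and 0.015 m and z of candle_clover in the frame of packing_tray between 0.004 and 0.012 m and contact force between the fingers and candle_clover below 0.1 N); the robot touches nothing.
It fails at once if a candle is dropped (out of the fingers, foot over 40 mm above the table, faster than 0.35 m/s) ((contact force between the fingers and candle_round below 0.05 N and height (world z) of candle_round above 0.04 m and linear speed of candle_round above 0.35 m/s) or (contact force between the fingers and candle_square below 0.05 N and height (world z) of candle_square above 0.04 m and linear speed of candle_square above 0.35 m/s) or (contact force between the fingers and candle_hexagon below 0.05 N and height (world z) of candle_hexagon above 0.04 m and linear speed of candle_hexagon above 0.35 m/s) or (contact force between the fingers and candle_clover below 0.05 N and height (world z) of candle_clover above 0.04 m and linear speed of candle_clover above 0.35 m/s)).
It fails at once if the kettle or the tin is moved by more than 30 mm (distance of any of kettle, dye_tin from where it was at the start of the episode above 0.03 m).
It also fails if it takes over 115 s, if anything falls off the work surface, if the arm or the gripper's body presses on something with over 40 N, if the wrist force passes 120 N, or if a joint passes its speed limit or range.

## Working session

There is one attempt and no reset: what is moved stays moved. The work goes in short steps, Python scripts to look and compute and a tool call to move; the robot and the scene stay as the last step left them, time stands still between calls to the robot, and variables do not carry over. Pictures are saved under pics/ and viewed, at most 14 in all, crops included, and the job is handed in when it is done.

Besides the shell and the picture viewer there is one more tool, called by a JSON object that holds its "method" and its "body", one argument or row to a line. step_arm: Moves the arm, as the interface text tells. Its arguments: {"type":"object","properties":{"commands":{"type":"array"},"newtons":{"type":"number"}},"required":["commands"]}

```bash
mkdir -p pics; python3 - <<'E'
from cell import *
import cv2,numpy as np
np.set_printoptions(precision=4,suppress=True)
print(sense(),grip_point_offset)
for n in("top","side"):
    cv2.imwrite(f"pics/{n}0.png",grab_frame(n)); print(n,camera_model(n))
E
```

```text
{'clock': 0.0, 'q': array([-1.174 ,  0.3142, -0.0481,  1.2102, -0.    ,  1.5708]), 'qvel': array([-0.0016,  0.0021, -0.0001, -0.0009,  0.    , -0.0006]), 'effort': array([ -0.0001, -53.9587,  33.9752,   0.0195,   0.    ,   0.    ]), 'tool_pos': array([ 231.6572, -552.8771,  230.4419]), 'tcp_rot': array([-3.0784, -0.6189,  0.0005]), 'wrist_force': array([-1.1151, -0.5365, -0.9338]), 'torque': array([-0.0458, -0.0269, -0.0339]), 'finger_force': 0.0, 'grip_width': 1.0001022078685124} 18.700000000000003
top {'intrinsics': array([[412.7615,   0.    , 320.3132],
       [  0.    , 412.7615, 197.9684],
       [  0.    ,   0.    ,   1.    ]]), 'dist_coeffs': array([-0.1002,  0.    ,  0.    ,  0.    ,  0.    ]), 'R': array([[-0.0484, -0.9988, -0.0049],
       [-0.9785,  0.0484, -0.2003],
       [ 0.2003, -0.0049, -0.9797]]), 't': array([  23.5468,  571.8728, 1203.1055])}
side {'intrinsics': array([[508.3514,   0.    , 315.3371],
       [  0.    , 508.3514, 203.65  ],
       [  0.    ,   0.    ,   1.    ]]), 'dist_coeffs': array([0.039, 0.   , 0.   , 0.   , 0.   ]), 'R': array([[-0.7555, -0.6549,  0.0182],
       [-0.3933,  0.4311, -0.8121],
       [ 0.524 , -0.6207, -0.5833]]), 't': array([ 437.9135,  290.4365, 1016.9563])}
```

View pics/top0.png

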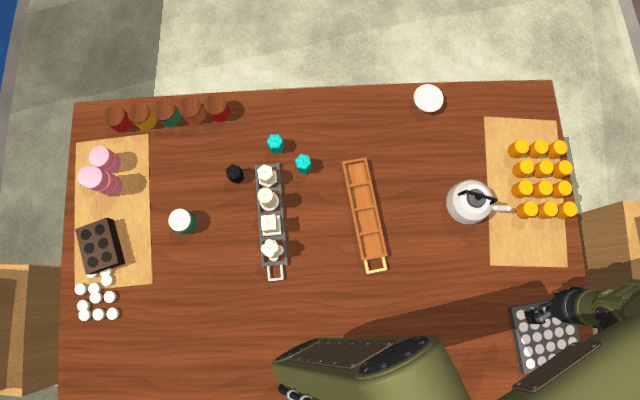

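View pics/side0.png

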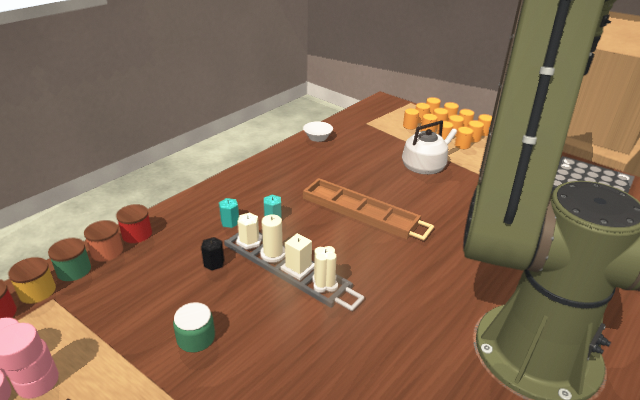

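The top view shows the rack (about 270,220) with its handle at (275,272), and the tray (about 365,215) with its handle at (375,265). The side view gives the order from the rack's handle as clover, square, round, hexagon. I'll enlarge both views next.

```bash
python3 - <<'E'
import cv2
a=cv2.imread("pics/top0.png");
cv2.imwrite("pics/c1.png",cv2.resize(a[150:290,225:325],None,fx=4,fy=4,interpolation=cv2.INTER_CUBIC))
cv2.imwrite("pics/c2.png",cv2.resize(a[150:290,320:420],None,fx=4,fy=4,interpolation=cv2.INTER_CUBIC))
b=cv2.imread("pics/side0.png")
cv2.imwrite("pics/c3.png",cv2.resize(b[200:315,215:375],None,fx=5,fy=5,interpolation=cv2.INTER_CUBIC))
E
```

```text
(no output)
```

View pics/c1.png

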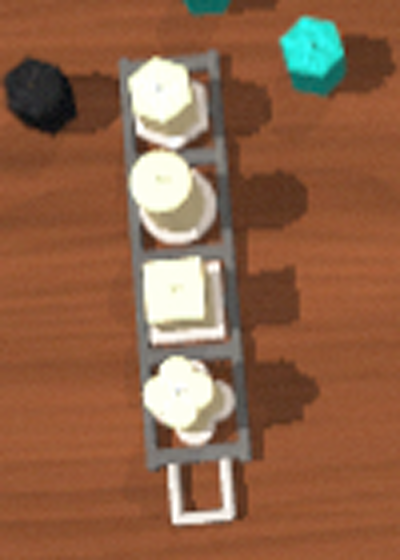

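View pics/c2.png

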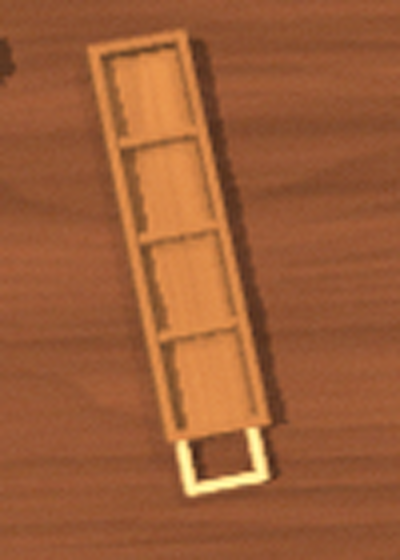

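View pics/c3.png

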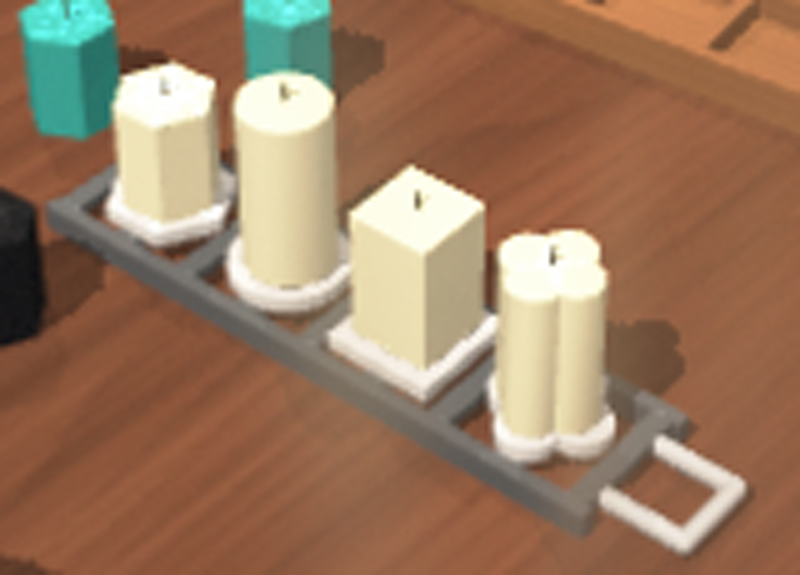

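The crops show these points, in crop pixels:
- **Rack corners:** (120,60), (217,52), (248,458), (150,467).
- **Tray corners:** (88,45), (185,31), (270,423), (168,440).
- **Wick bases in the top view:** hexagon (160,92), round (163,178), square (178,290), clover (182,392).

The order is the same as before.

```bash
cat > h.py <<'E'
import numpy as np, cv2
from cell import *
def ray(n,uv,z):
    m=camera_model(n); p=cv2.undistortPoints(np.array(uv,float).reshape(-1,1,2),m["intrinsics"],m["dist_coeffs"])[:,0]
    d=np.c_[p,np.ones(len(p))]@m["R"]; c=-m["R"].T@m["t"]
    return c[:2]+d[:,:2]*((z-c[2])/d[:,2])[:,None]
def crop(c,o,s): return (np.array(c,float)+.5)/s-.5+np.array(o)
np.set_printoptions(precision=1,suppress=True)
E
python3 - <<'E'
from h import *
for nm,c,o,z,w in(("rack",[(120,60),(217,52),(248,458),(150,467)],(225,150),14,330),("tray",[(88,45),(185,31),(270,423),(168,440)],(320,150),26,320)):
    P=ray("top",crop(c,o,4),z); ctr=P.mean(0); ax=P[0]+P[1]-P[2]-P[3]; ax/=np.linalg.norm(ax)
    print(nm,ctr,"yaw",np.degrees(np.arctan2(ax[1],ax[0])),"sizes",[np.linalg.norm(P[i]-P[i-1]) for i in range(4)])
    for x in(-117,-39,39,117): print(x,ctr+ax*x)
for nm,a,b,z in(("hex",(160,92),(166,92),82),("round",(163,178),(286,98),117),("square",(178,290),(418,208),94),("clover",(182,392),(553,262),104)):
    print(nm,ray("top",crop([a],(225,150),4),z),ray("side",crop([b],(215,200),5),z))
def ed(nm,pts,z):
    P=ray("top",crop(pts,(225,150),4),z); d=np.roll(P,-1,0)-P
    print(nm,P.mean(0),np.degrees(np.arctan2(d[:,1],d[:,0])),np.linalg.norm(d,axis=1))
ed("sq",[(143,262),(202,256),(208,317),(150,323)],94)
ed("hex",[(127,75),(158,58),(190,73),(192,107),(165,126),(132,108)],82)
P=ray("side",crop([(350,213),(413,167),(485,208),(425,253)],(215,200),5),94);d=np.roll(P,-1,0)-P
print("sq side",P.mean(0),np.degrees(np.arctan2(d[:,1],d[:,0])),np.linalg.norm(d,axis=1))
P=ray("side",crop([(525,245),(573,243),(580,275),(528,283)],(215,200),5),104);print("clover lobes",P, P.mean(0));d=P[[1,0]]-P[[3,2]];d=np.array([P[1]-P[3],P[0]-P[2]]);print(np.degrees(np.arctan2(d[:,1],d[:,0])))
P=ray("side",crop([(113,100),(171,64),(215,76),(215,103),(157,128),(113,112)],(215,200),5),82);print(P)
P=ray("top",crop([(1220-1220+315,45)],(225,150),4),60);print("turq",P)
P=ray("top",crop([(40,90)],(225,150),4),60);print("black",P)
E
```

```text
rack [540.1 154.6] yaw 2.799490438199211 sizes [np.float64(326.44930383237977), np.float64(78.69599514948105), np.float64(325.4539766479433), np.float64(75.77994326466896)]
-117 [423.3 148.9]
-39 [501.2 152.7]
39 [579.1 156.5]
117 [657.  160.3]
tray [ 542.8 -139.1] yaw 7.76190589546713 sizes [np.float64(318.24675747323664), np.float64(78.74218120851909), np.float64(317.4387651327111), np.float64(79.39037358685464)]
-117 [ 426.9 -154.9]
-39 [ 504.2 -144.4]
39 [ 581.5 -133.9]
117 [ 658.8 -123.3]
hex [[654.4 161.1]] [[656.8 159.5]]
round [[579.6 155.6]] [[578.1 156. ]]
square [[500.  149.4]] [[499.8 152.8]]
clover [[424.2 147.2]] [[424.8 149.3]]
sq [500.6 151.1] [ -86.9 -176.    93.2    5.3] [43.8 45.6 42.7 45.7]
hex [655.1 160.6] [ -63.  -118.5 -178.1  123.5   58.3    7.4] [26.9 27.6 26.8 25.  29.2 26.4]
sq side [498.9 153.6] [ -88.4 -179.7   91.     3.2] [42.5 43.2 40.3 42.8]
clover lobes [[440.9 149. ]
 [426.4 134.1]
 [410.9 148. ]
 [424.  166.7]] [425.6 149.4]
[-85.9   1.7]
[[670.7 180.6]
 [671.5 142.5]
 [648.8 135. ]
 [633.3 149.8]
 [639.5 181.3]
 [663.8 186.8]]
turq [[692.2  42.5]]
black [[667.  257.6]]
```

```bash
cat > go.py <<'E'
import sys; from h import *
from scipy.spatial.transform import Rotation as Ro
# args: x y z yaw(deg of tool x) -> tool-frame mm and turn
x,y,z,yaw=map(float,sys.argv[1:5]); s=sense(); R=Ro.from_rotvec(s["tcp_rot"]).as_matrix()
cur=np.degrees(np.arctan2(R[1,0],R[0,0]))
print("t",s["clock"],"pos",s["tool_pos"],"yaw",cur,"tilt",R[:,2],"grip",s["grip_width"],s["finger_force"])
print("shift now(mm)",R.T@(np.array([x,y,z])-s["tool_pos"]),"turn",cur-yaw)
E
python3 go.py 424 148.5 230 2.8
```

```text
t 0.1 pos [ 231.7 -552.9  230.5] yaw 22.73625113835975 tilt [-0.  0. -1.] grip 0.9996807583747035 0.0
shift now(mm) [ 448.5 -572.6    1.4] turn 19.93625113835975
```

{"method": "step_arm", "body": {
  "commands": [0,0,0,6.65,-1,0,0,0,6.65,-1,0,0,0,6.6,-1,0.04,0,0,0,-1,0.04,0,0,0,-1,0.04,0,0,0,-1,0.04,0,0,0,-1,0.03,0,0,0,-1,0,-0.03,0,0,-1,0,-0.04,0,0,-1,0,-0.04,0,0,-1,0,-0.04,0,0,-1,0,-0.04,0,0,-1,0,-0.04,0,0,-1,0,-0.04,0,0,-1,0,-0.04,0,0,-1,0,-0.04,0,0,-1,0,-0.04,0,0,-1],
  "newtons": 30
}}

```text
clock: 1.6
tool_pos: [401.5, -152.7, 231.0]
tcp_rot: [-3.14, -0.077, 0.0]
wrist_force: [1.4, 0.1, -0.2]
grip_width: 1.001
finger_force: 0.0
```

```bash
python3 go.py 424 148.5 230 2.8
```

```text
t 1.6 pos [ 401.5 -152.7  231. ] yaw 2.800368689906301 tilt [-0.  0. -1.] grip 1.0014980018489306 0.0
shift now(mm) [  37.2 -299.7    1.1] turn 0.0003686899063013449
```

{"method": "step_arm", "body": {
  "commands": [0.037,0,0,0,-1,0,-0.04,0,0,-1,0,-0.04,0,0,-1,0,-0.04,0,0,-1,0,-0.04,0,0,-1,0,-0.04,0,0,-1,0,-0.04,0,0,-1,0,-0.03,0,0,-1,0,-0.02,0,0,-1,0,-0.01,0,0,-1,0,0,0,0,-1,0,0,0,0,-1,0,0,0,0,-1]
}}

```text
clock: 2.68
tool_pos: [427.4, 76.9, 234.3]
tcp_rot: [-3.074, -0.204, 0.007]
wrist_force: [-0.3, -0.2, -0.5]
grip_width: 1.0
finger_force: 0.0
```

```bash
python3 go.py 424.3 148.5 57 2.8
```

```text
t 2.6833 pos [427.4  76.9 234.3] yaw 7.603735542242576 tilt [-0.   0.1 -1. ] grip 0.9998885202333814 0.0
shift now(mm) [  6.5 -60.5 181.3] turn 4.803735542242576
```

```bash
python3 - <<'E'
from h import *
np.set_printoptions(precision=3,suppress=True)
s=sense();print(s["q"],s["qvel"],s["tcp_rot"],s["tool_pos"])
E
```

```text
[ 0.132  0.    -0.413  1.158  0.061  3.141] [-0.    -0.002 -0.    -0.     0.003 -0.001] [-3.074 -0.204  0.007] [427.387  76.869 234.252]
```

Joint 6 is at its limit, so I'll use the grasp turned by half a turn.

{"method": "step_arm", "body": {
  "commands": [0,0,0,-7,-1,0,0,0,-7,-1,0,0,0,-7,-1,0,0,0,-7,-1,0,0,0,-7,-1,0,0,0,-7,-1,0,0,0,-7,-1,0,0,0,-7,-1,0,0,0,-7,-1,0,0,0,-7,-1,0,0,0,-7,-1,0,0,0,-7,-1,0,0,0,-7,-1,0,0,0,-7,-1,0,0,0,-7,-1,0,0,0,-7,-1,0,0,0,-7,-1,0,0,0,-7,-1,0,0,0,-7,-1,0,0,0,-7,-1]
}}

```text
clock: 4.35
tool_pos: [427.4, 76.9, 234.2]
tcp_rot: [-0.86, -2.994, -0.086]
wrist_force: [0.0, -0.5, 0.1]
grip_width: 0.999
finger_force: 0.0
```

```bash
python3 go.py 424.3 148.5 57 182.8; python3 -c "
from h import *
print(np.round(sense()['q'],3))"
```

```text
t 4.35 pos [427.4  76.9 234.2] yaw 147.99558244571946 tilt [-0.   0.1 -1. ] grip 0.9994558320777115 0.0
shift now(mm) [ 33.6  50.8 181.3] turn -34.80441755428055
[ 0.1 -0.  -0.4  1.2  0.1  0.7]
```

```bash
python3 -c "
from h import *
from scipy.spatial.transform import Rotation as Ro
np.set_printoptions(precision=4,suppress=True)
s=sense();print(s['q'],s['tcp_rot'],Ro.from_rotvec(s['tcp_rot']).as_matrix())"
```

```text
[ 0.1317 -0.     -0.4135  1.1581  0.0608  0.6911] [-0.8602 -2.9943 -0.0863] [[-0.8474  0.531  -0.0087]
 [ 0.5296  0.8461  0.0601]
 [ 0.0393  0.0463 -0.9982]]
```

Hitting the limit left a tilt of 0.06 rad. I'll undo it by running joint 6 against its opposite limit and moving in the mirrored direction.

{"method": "step_arm", "body": {
  "commands": [0,0,0,-7,-1,0,0,0,-7,-1,0,0,0,-7,-1,0,0,0,-7,-1,0,0,0,-7,-1,0,0,0,-7,-1,0,0,0,-7,-1,0,0,0,-7,-1,0,0,0,-7,-1,0,0,0,-7,-1,0,0,0,-7,-1,0,0,0,-7,-1,0,0,0,-7,-1,0,0,0,-7,-1,0,0,0,-7,-1,0,0,0,-7,-1,0,0,0,-7,-1,0,0,0,-7,-1,0,0,0,-7,-1,0,0,0,-7,-1]
}}

```text
clock: 6.02
tool_pos: [427.4, 76.9, 234.3]
tcp_rot: [-2.505, 1.822, 0.066]
wrist_force: [0.2, 0.0, 0.7]
grip_width: 0.999
finger_force: 0.0
```

{"method": "step_arm", "body": {
  "commands": [0,0,0,-7,-1,0,0,0,-7,-1,0,0,0,-7,-1,0,0,0,-7,-1,0,0,0,-7,-1,0,0,0,-7,-1,0,0,0,-7,-1,0,0,0,-7,-1,0,0,0,-7,-1,0,0,0,-7,-1,0,0,0,-7,-1]
}}

```text
clock: 6.93
tool_pos: [427.4, 76.9, 234.2]
tcp_rot: [-3.078, -0.133, 0.009]
wrist_force: [-0.3, -0.7, 0.2]
grip_width: 1.0
finger_force: 0.0
```

```bash
cat > st.py <<'E'
from h import *
from scipy.spatial.transform import Rotation as Ro
np.set_printoptions(precision=4,suppress=True)
s=sense();R=Ro.from_rotvec(s['tcp_rot']).as_matrix();print(s['clock'],s['q'],s['tool_pos'],"z axis",R[:,2],"yaw",np.degrees(np.arctan2(R[1,0],R[0,0])))
E
python3 st.py
```

```text
6.9333 [ 0.1317 -0.     -0.4135  1.1581  0.0608 -3.0963] [427.3624  76.8721 234.2493] z axis [-0.0087  0.0601 -0.9982] yaw 4.951474309021175
```

{"method": "step_arm", "body": {
  "commands": [0,0.02,0,0,-1,0,0.02,0,0,-1,0,0.02,0,0,-1,0,0,0,0,-1]
}}

```text
clock: 7.27
tool_pos: [430.6, 37.3, 230.5]
tcp_rot: [-3.099, -0.083, 0.008]
wrist_force: [0.4, 0.7, -0.5]
grip_width: 1.0
finger_force: 0.0
```

```bash
python3 st.py
```

```text
7.2667 [ 0.0548  0.0013 -0.4199  1.1537  0.0414 -3.1401] [430.6029  37.3478 230.5423] z axis [-0.0064  0.0411 -0.9991] yaw 3.056923515446777
```

Works as predicted: q5 went from 0.061 to 0.041. I'll continue.

{"method": "step_arm", "body": {
  "commands": [0,0.02,0,0,-1,0,0.02,0,0,-1,0,0,0,0,-1]
}}

```text
clock: 7.52
tool_pos: [431.8, 19.9, 229.2]
tcp_rot: [-3.119, -0.044, 0.007]
wrist_force: [0.4, 0.5, 0.4]
grip_width: 1.0
finger_force: 0.0
```

```bash
python3 st.py
```

```text
7.5167 [ 0.0292  0.0022 -0.4218  1.1509  0.0219 -3.1405] [431.8178  19.8501 229.1741] z axis [-0.0047  0.0217 -0.9998] yaw 1.6078013089104242
```

{"method": "step_arm", "body": {
  "commands": [0,0.02,0,0,-1,0,0.02,0,0,-1,0,0.005,0,0,-1,0,0,0,0,-1]
}}

```text
clock: 7.85
tool_pos: [432.5, 0.0, 228.5]
tcp_rot: [-3.141, 0.003, 0.006]
wrist_force: [0.9, 0.1, -0.3]
grip_width: 1.001
finger_force: 0.0
```

```bash
python3 st.py
```

```text
7.85 [-0.0006  0.0031 -0.4221  1.1496  0.0009 -3.1405] [432.5325   0.0308 228.5404] z axis [-0.0041  0.0009 -1.    ] yaw -0.09577167175858267
```

The tilt is gone. Now I'll turn to yaw -177.2.

{"method": "step_arm", "body": {
  "commands": [0,0,0,7.1,-1,0,0,0,7.1,-1,0,0,0,7.1,-1,0,0,0,7.1,-1,0,0,0,7.1,-1,0,0,0,7.1,-1,0,0,0,7.1,-1,0,0,0,7.1,-1,0,0,0,7.1,-1,0,0,0,7.1,-1,0,0,0,7.1,-1,0,0,0,7.1,-1,0,0,0,7.1,-1,0,0,0,7.1,-1,0,0,0,7.1,-1,0,0,0,7.1,-1,0,0,0,7.1,-1,0,0,0,7.1,-1,0,0,0,7.1,-1,0,0,0,7.1,-1]
}}

```text
clock: 9.52
tool_pos: [432.5, 0.7, 228.6]
tcp_rot: [1.012, -2.971, -0.004]
wrist_force: [-0.8, -0.5, 0.7]
grip_width: 0.999
finger_force: 0.0
```

{"method": "step_arm", "body": {
  "commands": [0,0,0,7,-1,0,0,0,7,-1,0,0,0,7,-1,0,0,0,7,-1,0,0,0,7.1,-1,0,0.04,0,0,-1,0,0.04,0,0,-1,0,0.04,0,0,-1,0,0.02,0,0,-1,0,0.01,0,0,-1,0,0,0,0,-1,0,0,0,0,-1]
}}

```text
clock: 10.52
tool_pos: [424.9, 150.2, 228.6]
tcp_rot: [0.08, -3.136, -0.001]
wrist_force: [0.5, 0.8, -0.4]
grip_width: 1.002
finger_force: 0.0
```

```bash
python3 go.py 424.3 148.5 57 -177.2; python3 st.py
```

```text
t 10.5167 pos [424.9 150.2 228.6] yaw -177.07726457162613 tilt [-0.  0. -1.] grip 1.0017915324963578 0.0
shift now(mm) [ -0.   -1.7 171.6] turn 0.12273542837385776
10.5167 [ 0.3383  0.0375 -0.3867  1.1506  0.0019  0.2873] [424.9074 150.1604 228.632 ] z axis [-0.0043  0.0005 -1.    ] yaw -177.07726457162613
```

{"method": "step_arm", "body": {
  "commands": [0,-0.001,0.035,0,-1,0,0,0.035,0,-1,0,0,0.035,0,-1,0,0,0.03,0,-1,0,0,0.02,0,-1,0,0,0.016,0,-1,0,0,0,0,-1,0,0,0,0,-1],
  "newtons": 30
}}

```text
clock: 11.18
tool_pos: [423.8, 148.0, 57.4]
tcp_rot: [0.075, -3.135, -0.0]
wrist_force: [0.1, 0.7, 0.6]
grip_width: 0.995
finger_force: 0.0
```

{"method": "step_arm", "body": {
  "commands": [0,0,0,0,1,0,0,0,0,1,0,0,0,0,1,0,0,0,0,1,0,0,0,0,1,0,0,0,0,1,0,0,0,0,1,0,0,0,0,1,0,0,0,0,1,0,0,0,0,1],
  "newtons": 30
}}

```text
clock: 12.02
tool_pos: [425.6, 149.8, 59.1]
tcp_rot: [0.079, -3.139, -0.002]
wrist_force: [-0.6, -0.9, 6.7]
grip_width: 0.603
finger_force: 30.3
```

```bash
python3 go.py 424.3 148.5 57 -177.2; python3 - <<'E'
from h import *
a=grab_frame("side"); cv2.imwrite("pics/g1.png",cv2.resize(a[180:320,215:375],None,fx=4,fy=4))
E
```

```text
t 12.0167 pos [425.6 149.8  59.1] yaw -177.1297774976958 tilt [-0.  0. -1.] grip 0.602792324961414 30.335358381271362
shift now(mm) [ 1.4 -1.2  2.1] turn 0.07022250230417626
```

View pics/g1.png

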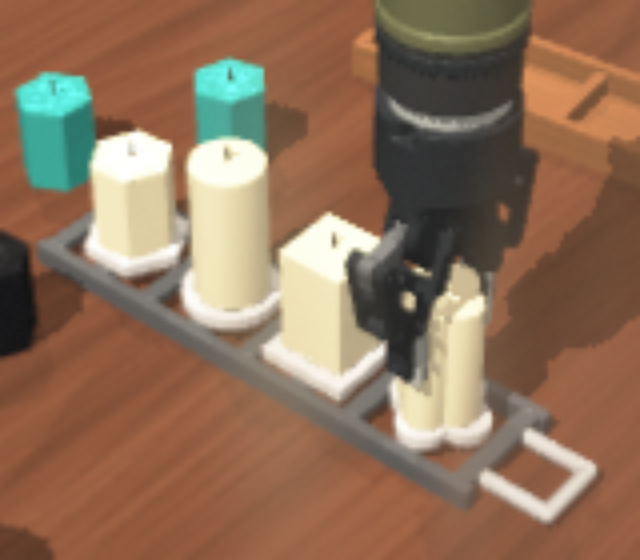

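Clover gripped at 51 mm opening, matching its lobes. The view shows it held upright in the fingers, with the neighbouring candles undisturbed. Next is the lift.

{"method": "step_arm", "body": {
  "commands": [0,0,-0.01,0,1,0,0,-0.02,0,1,0,0,-0.03,0,1,0,0,-0.03,0,1,0,0,-0.025,0,1,0,0,0,-5,1,0,0,0,0,1,0,0,0,0,1]
}}

```text
clock: 12.73
tool_pos: [424.7, 149.4, 173.2]
tcp_rot: [0.212, -3.131, -0.003]
wrist_force: [-0.3, -0.3, -2.6]
grip_width: 0.602
finger_force: 31.8
```

```bash
python3 go.py 658.8 -123.3 172 -172.2
```

```text
t 12.7333 pos [424.7 149.4 173.2] yaw -172.24751547045918 tilt [-0.  0. -1.] grip 0.6021495822287011 31.84356451034546
shift now(mm) [-195.2 -301.8   -0.1] turn -0.04751547045918869
```

{"method": "step_arm", "body": {
  "commands": [-0.007,-0.01,0,0,1,-0.014,-0.02,0,0,1,-0.0195,-0.03,0,0,1,-0.0195,-0.03,0,0,1,-0.0195,-0.03,0,0,1,-0.0195,-0.03,0,0,1,-0.0195,-0.03,0,0,1,-0.0195,-0.03,0,0,1,-0.0195,-0.03,0,0,1,-0.0195,-0.03,0,0,1,-0.011,-0.02,0,0,1,-0.007,-0.012,0,0,1,0,0,0,0,1,0,0,0,0,1,0,0,0,0,1,0,0,0,0,1]
}}

```text
clock: 14.07
tool_pos: [658.4, -122.3, 171.0]
tcp_rot: [0.216, -3.129, -0.003]
wrist_force: [0.2, -0.1, -1.3]
grip_width: 0.6
finger_force: 31.9
```

```bash
python3 go.py 658.8 -123.3 45 -172.2
```

```text
t 14.0667 pos [ 658.4 -122.3  171. ] yaw -172.11722005548137 tilt [-0.  0. -1.] grip 0.6002241668650616 31.89834415912628
shift now(mm) [ -0.9  -1.3 126. ] turn 0.08277994451862014
```

{"method": "step_arm", "body": {
  "commands": [-0.001,-0.001,0.02,0,1,0,0,0.03,0,1,0,0,0.03,0,1,0,0,0.02,0,1,0,0,0.012,0,1,0,0,0.006,0,1,0,0,0,0,1,0,0,0,0,1]
}}

```text
clock: 14.73
tool_pos: [660.6, -123.6, 54.6]
tcp_rot: [0.216, -3.131, -0.002]
wrist_force: [-0.3, 0.2, -0.7]
grip_width: 0.602
finger_force: 31.9
```

{"method": "step_arm", "body": {
  "commands": [0,0,0.003,0,1,0,0,0.003,0,1,0,0,0.001,0,1,0,0,0,0,1,0,0,0,0,1]
}}

```text
clock: 15.15
tool_pos: [660.0, -123.9, 46.7]
tcp_rot: [0.215, -3.13, -0.002]
wrist_force: [-1.0, -0.7, -1.4]
grip_width: 0.6
finger_force: 31.9
```

```bash
python3 go.py 658.8 -123.3 45 -172.2; python3 - <<'E'
from h import *
a=grab_frame("side"); cv2.imwrite("pics/g2.png",cv2.resize(a[110:250,290:450],None,fx=4,fy=4))
E
```

```text
t 15.15 pos [ 660.  -123.9   46.7] yaw -172.14553273368287 tilt [-0.  0. -1.] grip 0.599519761586781 31.86442494392395
shift now(mm) [1.1 0.7 1.7] turn 0.0544672663171184
```

View pics/g2.png

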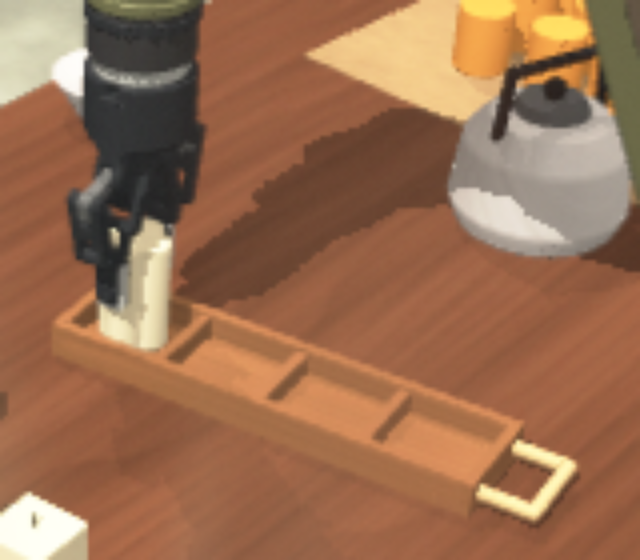

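The clover is over the farthest compartment with its foot inside the rim, around (135,340) in the crop. I'll lower it in 1 mm steps until it touches.

{"method": "step_arm", "body": {
  "commands": [0,0,0.001,0,1,0,0,0.001,0,1,0,0,0,0,1,0,0,0,0,1]
}}

```text
clock: 15.53
tool_pos: [660.2, -123.9, 45.2]
tcp_rot: [0.215, -3.131, -0.002]
wrist_force: [-1.3, 1.4, 4.9]
grip_width: 0.603
finger_force: 32.2
```

{"method": "step_arm", "body": {
  "commands": [0,0,0.001,0,1,0,0,0.001,0,1,0,0,0,0,1,0,0,0,0,1]
}}

```text
clock: 15.87
tool_pos: [660.4, -123.9, 45.2]
tcp_rot: [0.215, -3.132, -0.002]
wrist_force: [-6.9, 1.8, 17.0]
grip_width: 0.601
finger_force: 33.5
```

{"method": "step_arm", "body": {
  "commands": [0,0,-0.002,0,1,0,0,0,0,-1,0,0,0,0,-1,0,0,0,0,-1,0,0,0,0,-1,0,0,0,0,-1,0,0,-0.02,0,-1,0,0,-0.03,0,-1,0,0,-0.04,0,-1,0,0,-0.035,0,-1,0,0,0,0,-1,0,0,0,0,-1]
}}

```text
clock: 16.87
tool_pos: [662.6, -124.4, 172.5]
tcp_rot: [-0.215, 3.133, -0.0]
wrist_force: [0.4, 0.3, -0.5]
grip_width: 0.999
finger_force: 0.0
```

```bash
python3 go.py 500 151.8 172 -172.2; python3 - <<'E'
from h import *
a=grab_frame("side"); cv2.imwrite("pics/g3.png",cv2.resize(a[150:250,290:450],None,fx=4,fy=4))
E
```

```text
t 16.8667 pos [ 662.6 -124.4  172.5] yaw -172.14070297358478 tilt [ 0.  0. -1.] grip 0.9985833857592534 0.0
shift now(mm) [123.3 295.8   0.3] turn 0.05929702641520862
```

View pics/g3.png

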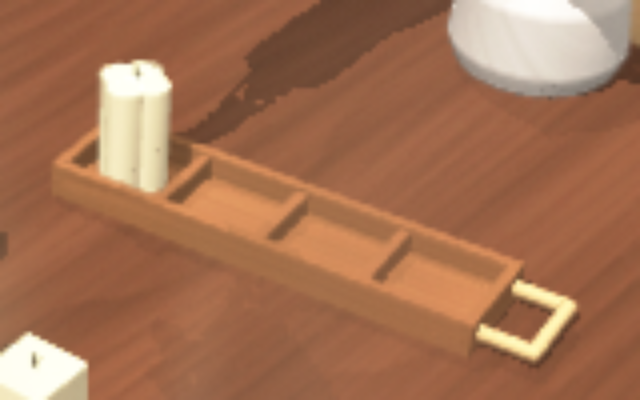

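Clover stands upright in the far compartment, wick at (137,70) in the crop. Next is the square.

{"method": "step_arm", "body": {
  "commands": [0.01,0.024,0,0,-1,0.0142,0.034,0,0,-1,0.0142,0.034,0,0,-1,0.0142,0.034,0,0,-1,0.0142,0.034,0,0,-1,0.0142,0.034,0,0,-1,0.0142,0.034,0,0,-1,0.0142,0.034,0,0,-1,0.009,0.022,0,0,-1,0.005,0.012,0,0,-1,0,0,0,5,-1,0,0,0,0,-1,0,0,0,0,-1,0,0,0,0,-1]
}}

```text
clock: 18.08
tool_pos: [497.8, 151.7, 169.8]
tcp_rot: [0.08, -3.136, -0.001]
wrist_force: [0.2, -0.4, -0.1]
grip_width: 1.003
finger_force: 0.0
```

```bash
python3 go.py 500 151.8 50 -177.0
```

```text
t 18.0833 pos [497.8 151.7 169.8] yaw -177.09185069237742 tilt [-0.  0. -1.] grip 1.0028476285461607 0.0
shift now(mm) [ -2.8  -0.1 119.7] turn -0.09185069237742027
```

{"method": "step_arm", "body": {
  "commands": [-0.002,0,0.03,0,-1,0,0,0.035,0,-1,0,0,0.03,0,-1,0,0,0.017,0,-1,0,0,0.007,0,-1,0,0,0,0,-1,0,0,0,0,1,0,0,0,0,1,0,0,0,0,1,0,0,0,0,1,0,0,0,0,1,0,0,0,0,1,0,0,0,0,1,0,0,0,0,1,0,0,0,0,1,0,0,0,0,1]
}}

```text
clock: 19.42
tool_pos: [500.6, 152.9, 53.0]
tcp_rot: [0.079, -3.14, -0.003]
wrist_force: [-1.1, 0.8, 6.4]
grip_width: 0.513
finger_force: 31.6
```

{"method": "step_arm", "body": {
  "commands": [0,0,-0.01,0,1,0,0,-0.02,0,1,0,0,-0.03,0,1,0,0,-0.03,0,1,0,0,-0.025,0,1,0,0,0,-5,1,0,0,0,0,1,0,0,0,0,1]
}}

```text
clock: 20.08
tool_pos: [499.4, 152.5, 166.7]
tcp_rot: [0.212, -3.13, -0.002]
wrist_force: [-0.1, 0.3, -2.3]
grip_width: 0.512
finger_force: 31.1
```

```bash
python3 go.py 581.5 -133.9 165 -172.2
```

```text
t 20.0833 pos [499.4 152.5 166.7] yaw -172.24802173619383 tilt [-0.  0. -1.] grip 0.5122250147190099 31.05627179145813
shift now(mm) [ -42.8 -294.8    1. ] turn -0.048021736193845754
```

{"method": "step_arm", "body": {
  "commands": [-0.002,-0.012,0,0,1,-0.004,-0.025,0,0,1,-0.005,-0.035,0,0,1,-0.005,-0.035,0,0,1,-0.005,-0.035,0,0,1,-0.005,-0.035,0,0,1,-0.005,-0.035,0,0,1,-0.005,-0.035,0,0,1,-0.004,-0.025,0,0,1,-0.003,-0.015,0,0,1,0,-0.008,0,0,1,0,0,0,0,1,0,0,0,0,1,0,0,0,0,1]
}}

```text
clock: 21.25
tool_pos: [582.0, -132.4, 165.5]
tcp_rot: [0.217, -3.129, -0.004]
wrist_force: [0.6, 0.0, -1.1]
grip_width: 0.51
finger_force: 31.2
```

```bash
python3 go.py 581.5 -133.9 39 -172.2
```

```text
t 21.25 pos [ 582.  -132.4  165.5] yaw -172.07451001562995 tilt [-0.  0. -1.] grip 0.5103828830684933 31.16759955883026
shift now(mm) [  0.1  -1.7 126.5] turn 0.12548998437003434
```

{"method": "step_arm", "body": {
  "commands": [0,-0.001,0.02,0,1,0,0,0.03,0,1,0,0,0.03,0,1,0,0,0.02,0,1,0,0,0.014,0,1,0,0,0.006,0,1,0,0,0.003,0,1,0,0,0,0,1,0,0,0,0,1]
}}

```text
clock: 22.0
tool_pos: [583.1, -134.3, 43.9]
tcp_rot: [0.216, -3.132, -0.002]
wrist_force: [0.9, 0.4, -0.7]
grip_width: 0.515
finger_force: 31.1
```

{"method": "step_arm", "body": {
  "commands": [0,0,0.001,0,1,0,0,0.001,0,1,0,0,0,0,1,0,0,0,0,1]
}}

```text
clock: 22.33
tool_pos: [582.5, -134.8, 41.2]
tcp_rot: [0.215, -3.131, -0.002]
wrist_force: [0.9, 0.1, -1.7]
grip_width: 0.508
finger_force: 31.1
```

{"method": "step_arm", "body": {
  "commands": [0,0,0.001,0,1,0,0,0.001,0,1,0,0,0,0,1,0,0,0,0,1]
}}

```text
clock: 22.67
tool_pos: [582.4, -134.8, 39.0]
tcp_rot: [0.215, -3.131, -0.002]
wrist_force: [-0.6, 0.1, 1.9]
grip_width: 0.512
finger_force: 31.3
```

{"method": "step_arm", "body": {
  "commands": [0,0,0.001,0,1,0,0,0,0,1,0,0,0,0,1]
}}

```text
clock: 22.92
tool_pos: [582.4, -134.8, 39.0]
tcp_rot: [0.215, -3.131, -0.002]
wrist_force: [-3.2, 1.2, 9.9]
grip_width: 0.51
finger_force: 32.3
```

Contact at 39.0, as computed. Now release, rise, and go to the round candle at (579, 156).

{"method": "step_arm", "body": {
  "commands": [0,0,-0.001,0,1,0,0,0,0,-1,0,0,0,0,-1,0,0,0,0,-1,0,0,0,0,-1,0,0,0,0,-1,0,0,0,0,-1,0,0,-0.02,0,-1,0,0,-0.035,0,-1,0,0,-0.04,0,-1,0,0,-0.038,0,-1,0,0,0,0,-1,0,0,0,0,-1]
}}

```text
clock: 24.0
tool_pos: [585.0, -135.3, 174.8]
tcp_rot: [-0.215, 3.132, -0.0]
wrist_force: [0.2, 0.1, -0.2]
grip_width: 1.003
finger_force: 0.0
```

```bash
python3 go.py 579 156 172 -172.2
```

```text
t 24.0 pos [ 585.  -135.3  174.8] yaw -172.13993444501733 tilt [ 0. -0. -1.] grip 1.0030221611437047 0.0
shift now(mm) [-33.9 289.4   2.7] turn 0.06006555498265698
```

{"method": "step_arm", "body": {
  "commands": [-0.003,0.02,0,0,-1,-0.004,0.035,0,0,-1,-0.004,0.035,0,0,-1,-0.004,0.035,0,0,-1,-0.004,0.035,0,0,-1,-0.004,0.035,0,0,-1,-0.004,0.035,0,0,-1,-0.004,0.03,0,0,-1,-0.003,0.019,0,0,-1,0,0.01,0,0,-1,0,0,0,5,-1,0,0,0,0,-1,0,0,0,0,-1,0,0,0,0,-1]
}}

```text
clock: 25.17
tool_pos: [576.7, 155.1, 171.5]
tcp_rot: [0.079, -3.136, -0.001]
wrist_force: [0.2, -0.3, -0.8]
grip_width: 0.995
finger_force: 0.0
```

```bash
python3 go.py 579 156 64 -177.2
```

```text
t 25.1667 pos [576.7 155.1 171.5] yaw -177.0994545787822 tilt [-0.  0. -1.] grip 0.995494066207869 0.0
shift now(mm) [ -2.9   0.7 107.5] turn 0.10054542121778809
```

{"method": "step_arm", "body": {
  "commands": [-0.002,0.001,0.025,0,-1,0,0,0.035,0,-1,0,0,0.025,0,-1,0,0,0.015,0,-1,0,0,0.007,0,-1,0,0,0,0,-1,0,0,0,0,1,0,0,0,0,1,0,0,0,0,1,0,0,0,0,1,0,0,0,0,1,0,0,0,0,1,0,0,0,0,1,0,0,0,0,1,0,0,0,0,1,0,0,0,0,1]
}}

```text
clock: 26.5
tool_pos: [579.7, 157.5, 66.7]
tcp_rot: [0.078, -3.139, -0.002]
wrist_force: [-0.5, -0.3, 5.9]
grip_width: 0.529
finger_force: 30.5
```

{"method": "step_arm", "body": {
  "commands": [0,0,-0.01,0,1,0,0,-0.02,0,1,0,0,-0.03,0,1,0,0,-0.03,0,1,0,0,-0.025,0,1,0,0,0,-5,1,0,0,0,0,1,0,0,0,0,1]
}}

```text
clock: 27.17
tool_pos: [578.6, 157.2, 180.3]
tcp_rot: [0.212, -3.13, -0.002]
wrist_force: [-1.0, -0.3, -2.7]
grip_width: 0.533
finger_force: 31.1
```

```bash
python3 go.py 504.2 -144.4 180 -172.2
```

```text
t 27.1667 pos [578.6 157.2 180.3] yaw -172.245786759249 tilt [-0.  0. -1.] grip 0.5330964068597764 31.087347865104675
shift now(mm) [ 114.4 -288.8    0.2] turn -0.045786759249011766
```

{"method": "step_arm", "body": {
  "commands": [0.005,-0.012,0,0,1,0.01,-0.025,0,0,1,0.0135,-0.034,0,0,1,0.0135,-0.034,0,0,1,0.0135,-0.034,0,0,1,0.0135,-0.034,0,0,1,0.0135,-0.034,0,0,1,0.0135,-0.034,0,0,1,0.01,-0.025,0,0,1,0.006,-0.015,0,0,1,0.002,-0.008,0,0,1,0,0,0,0,1,0,0,0,0,1,0,0,0,0,1]
}}

```text
clock: 28.33
tool_pos: [505.4, -143.7, 179.7]
tcp_rot: [0.216, -3.13, -0.003]
wrist_force: [0.1, 0.2, -1.2]
grip_width: 0.534
finger_force: 31.3
```

```bash
python3 go.py 504.2 -144.4 52.7 -172.2
```

```text
t 28.3333 pos [ 505.4 -143.7  179.7] yaw -172.106685534656 tilt [-0.  0. -1.] grip 0.5338987281803231 31.29059672355652
shift now(mm) [  0.8  -0.8 127. ] turn 0.09331446534397969
```

{"method": "step_arm", "body": {
  "commands": [0.001,-0.001,0.02,0,1,0,0,0.03,0,1,0,0,0.03,0,1,0,0,0.02,0,1,0,0,0.014,0,1,0,0,0.006,0,1,0,0,0.003,0,1,0,0,0.002,0,1,0,0,0,0,1,0,0,0,0,1]
}}

```text
clock: 29.17
tool_pos: [505.1, -145.7, 56.0]
tcp_rot: [0.216, -3.132, -0.001]
wrist_force: [-0.2, -0.3, -1.1]
grip_width: 0.53
finger_force: 31.2
```

{"method": "step_arm", "body": {
  "commands": [0,0,0.001,0,1,0,0,0.001,0,1,0,0,0,0,1,0,0,0,0,1]
}}

```text
clock: 29.5
tool_pos: [504.3, -145.8, 53.3]
tcp_rot: [0.215, -3.131, -0.002]
wrist_force: [-0.3, -0.4, -2.0]
grip_width: 0.527
finger_force: 31.2
```

{"method": "step_arm", "body": {
  "commands": [0,0,0.001,0,1,0,0,0,0,1,0,0,0,0,1]
}}

```text
clock: 29.75
tool_pos: [504.4, -145.8, 52.7]
tcp_rot: [0.215, -3.131, -0.002]
wrist_force: [-1.6, 0.3, 6.4]
grip_width: 0.537
finger_force: 31.5
```

Contact. Release, rise, then go to the hexagon at (656, 160).

{"method": "step_arm", "body": {
  "commands": [0,0,-0.0005,0,1,0,0,0,0,-1,0,0,0,0,-1,0,0,0,0,-1,0,0,0,0,-1,0,0,0,0,-1,0,0,0,0,-1,0,0,-0.02,0,-1,0,0,-0.035,0,-1,0,0,-0.04,0,-1,0,0,-0.025,0,-1,0,0,0,0,-1,0,0,0,0,-1]
}}

```text
clock: 30.83
tool_pos: [506.1, -146.2, 174.4]
tcp_rot: [0.215, -3.134, -0.0]
wrist_force: [-0.3, -0.3, -1.6]
grip_width: 0.994
finger_force: 0.0
```

```bash
python3 go.py 656 160.2 172 -172.2
```

```text
t 30.8333 pos [ 506.1 -146.2  174.4] yaw -172.1388939469125 tilt [-0.  0. -1.] grip 0.9940298324003823 0.0
shift now(mm) [-190.4  283.     2.4] turn 0.06110605308748518
```

{"method": "step_arm", "body": {
  "commands": [-0.01,0.016,0,0,-1,-0.02,0.03,0,0,-1,-0.02,0.03,0,0,-1,-0.02,0.03,0,0,-1,-0.02,0.03,0,0,-1,-0.02,0.03,0,0,-1,-0.02,0.03,0,0,-1,-0.02,0.03,0,0,-1,-0.02,0.029,0,0,-1,-0.015,0.018,0,0,-1,-0.006,0.01,0,0,-1,0,0,0,5,-1,0,0,0,0,-1,0,0,0,0,-1,0,0,0,0,-1]
}}

```text
clock: 32.08
tool_pos: [654.5, 159.7, 171.7]
tcp_rot: [0.08, -3.135, -0.001]
wrist_force: [0.2, -0.3, 0.6]
grip_width: 0.998
finger_force: 0.0
```

```bash
python3 go.py 656 160.2 44 -177.2
```

```text
t 32.0833 pos [654.5 159.7 171.7] yaw -177.0880847131358 tilt [-0.  0. -1.] grip 0.9978384275158335 0.0
shift now(mm) [ -2.2   0.3 127.6] turn 0.11191528686418906
```

{"method": "step_arm", "body": {
  "commands": [-0.001,0,0.03,0,-1,0,0,0.035,0,-1,0,0,0.03,0,-1,0,0,0.02,0,-1,0,0,0.012,0,-1,0,0,0,0,-1,0,0,0,0,1,0,0,0,0,1,0,0,0,0,1,0,0,0,0,1,0,0,0,0,1,0,0,0,0,1,0,0,0,0,1,0,0,0,0,1,0,0,0,0,1,0,0,0,0,1]
}}

```text
clock: 33.42
tool_pos: [657.3, 161.1, 47.6]
tcp_rot: [0.079, -3.14, -0.003]
wrist_force: [-0.1, -0.9, 6.9]
grip_width: 0.527
finger_force: 30.9
```

{"method": "step_arm", "body": {
  "commands": [0,0,-0.01,0,1,0,0,-0.02,0,1,0,0,-0.03,0,1,0,0,-0.03,0,1,0,0,-0.025,0,1,0,0,0,-5,1,0,0,0,0,1,0,0,0,0,1]
}}

```text
clock: 34.08
tool_pos: [655.9, 160.7, 160.7]
tcp_rot: [0.212, -3.131, -0.002]
wrist_force: [-0.3, -0.2, -1.1]
grip_width: 0.522
finger_force: 30.4
```

```bash
python3 go.py 426.9 -154.9 160 -172.2
```

```text
t 34.0833 pos [655.9 160.7 160.7] yaw -172.24544443910298 tilt [-0.  0. -1.] grip 0.5221404831237035 30.41470101219602
shift now(mm) [ 269.5 -281.9    1.2] turn -0.04544443910299378
```

{"method": "step_arm", "body": {
  "commands": [0.01,-0.01,0,0,1,0.02,-0.02,0,0,1,0.025,-0.026,0,0,1,0.025,-0.026,0,0,1,0.025,-0.026,0,0,1,0.025,-0.026,0,0,1,0.025,-0.026,0,0,1,0.025,-0.026,0,0,1,0.025,-0.026,0,0,1,0.025,-0.026,0,0,1,0.02,-0.023,0,0,1,0.013,-0.014,0,0,1,0.006,-0.007,0,0,1,0,0,0,0,1,0,0,0,0,1,0,0,0,0,1]
}}

```text
clock: 35.42
tool_pos: [428.7, -154.7, 160.6]
tcp_rot: [0.216, -3.13, -0.003]
wrist_force: [0.4, 0.0, -1.0]
grip_width: 0.522
finger_force: 30.5
```

```bash
python3 go.py 426.9 -154.9 33.6 -172.2
```

```text
t 35.4167 pos [ 428.7 -154.7  160.6] yaw -172.12181987992687 tilt [-0.  0. -1.] grip 0.5221379839876479 30.47686707082903
shift now(mm) [  1.3  -0.3 127. ] turn 0.07818012007311381
```

{"method": "step_arm", "body": {
  "commands": [0.001,0,0.02,0,1,0,0,0.03,0,1,0,0,0.03,0,1,0,0,0.02,0,1,0,0,0.014,0,1,0,0,0.006,0,1,0,0,0.003,0,1,0,0,0.002,0,1,0,0,0,0,1,0,0,0,0,1]
}}

```text
clock: 36.25
tool_pos: [427.6, -155.5, 36.7]
tcp_rot: [0.216, -3.132, -0.001]
wrist_force: [-0.7, 0.6, -1.1]
grip_width: 0.528
finger_force: 30.5
```

{"method": "step_arm", "body": {
  "commands": [0,0,0.001,0,1,0,0,0.001,0,1,0,0,0,0,1,0,0,0,0,1]
}}

```text
clock: 36.58
tool_pos: [426.8, -155.5, 34.1]
tcp_rot: [0.215, -3.131, -0.002]
wrist_force: [0.1, -0.3, -0.3]
grip_width: 0.525
finger_force: 30.5
```

{"method": "step_arm", "body": {
  "commands": [0,0,0.001,0,1,0,0,0,0,1,0,0,0,0,1]
}}

```text
clock: 36.83
tool_pos: [426.9, -155.6, 33.5]
tcp_rot: [0.215, -3.131, -0.002]
wrist_force: [-2.4, 0.6, 5.9]
grip_width: 0.523
finger_force: 31.2
```

{"method": "step_arm", "body": {
  "commands": [0,0,-0.0005,0,1,0,0,0,0,-1,0,0,0,0,-1,0,0,0,0,-1,0,0,0,0,-1,0,0,0,0,-1,0,0,0,0,-1,0,0,-0.02,0,-1,0,0,-0.035,0,-1,0,0,-0.04,0,-1,0,0,-0.035,0,-1,0,0,0,0,-1,0,0,0,0,-1,0,0.03,0,0,-1,0,0.04,0,0,-1,0,0.04,0,0,-1,0,0.03,0,0,-1,0,0,0,0,-1,0,0,0,0,-1]
}}

```text
clock: 38.42
tool_pos: [406.8, -15.6, 162.4]
tcp_rot: [0.22, -3.128, -0.002]
wrist_force: [-0.4, 0.2, 0.5]
grip_width: 0.996
finger_force: 0.0
```

```bash
python3 - <<'E'
from h import *
a=grab_frame("side"); cv2.imwrite("pics/f1.png",cv2.resize(a[150:250,290:450],None,fx=5,fy=5))
a=grab_frame("top"); cv2.imwrite("pics/f2.png",cv2.resize(a[150:290,320:420],None,fx=4,fy=4,interpolation=cv2.INTER_CUBIC))
E
```

```text
(no output)
```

View pics/f1.png

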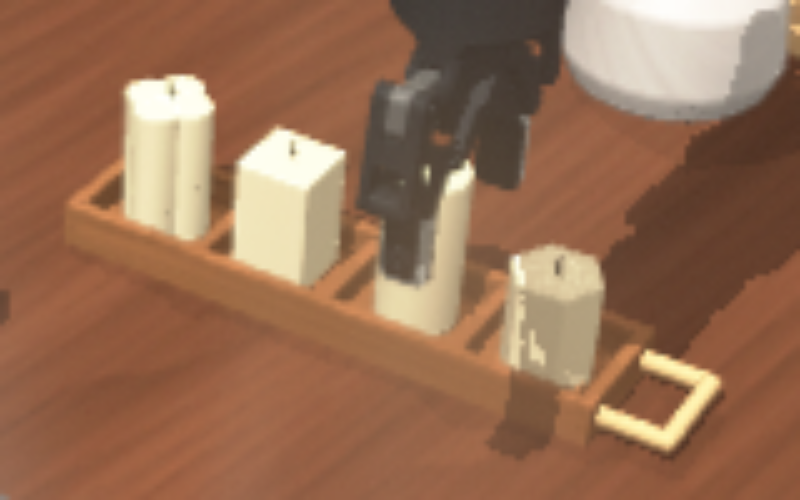

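View pics/f2.png

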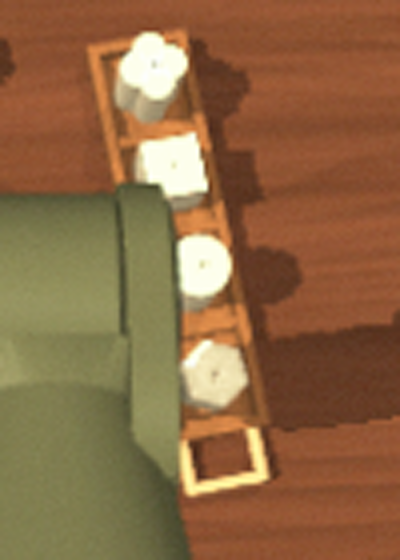

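Both views show all four upright, one to a compartment. From the far end they run clover, square, round, hexagon at the handle. In the top crop the wick bases are at (154,64), (172,166), (201,265) and (214,375). I'll check these numerically before handing in.

```bash
python3 - <<'E'
from h import *
ax=np.array([np.cos(np.radians(7.76)),np.sin(np.radians(7.76))]);c=np.array([542.8,-139.1]);ok=True
for p,z,x in(((154,64),90,117),((172,166),80,39),((201,265),103,-39),((214,375),68,-117)):
    d=ray("top",crop([p],(320,150),4),z)[0]-c; e=(d@ax-x,d@[-ax[1],ax[0]]); print(np.round(e,1)); ok&=max(map(abs,e))<8
print(ok, sign_off() if ok else "check")
E
```

```text
[ 1.2 -0.3]
[1.2 1. ]
[-1.7 -1.6]
[-1.8  0.7]
the job is handed in; nothing more can be done
True None
```

All four candles stand upright and released in the tray in reverse order (hexagon nearest the tray's handle, then round, square, clover), each measured within 2 mm of its compartment's centre; the job was handed in at about 38 s, and the verdict was not shown.

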